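# Load a parts crate and push it up the feed ramp behind the lip

### The arm

A 6-joint arm with a two-finger parallel gripper is mounted at the origin on a cart in front of the work surface, level with it; the furniture and walls round the work are solid. World frame = base frame: x ahead of the robot, y to its left, z up, the work surface at z = 0. Lengths are in m, angles in rad, forces in N, time in s.
With the tool pointing down it reaches from about 0.325 to 0.875 m from the base axis. Payload 4.4 kg.
Tool frame: the origin (TCP) lies midway between the tips of the shut fingers; the grasp point (between the pads) lies 19 mm behind it; z points along the fingers, y is the line along which they close (so a half turn about z gives the same grasp; the last joint's range is limited). The gripper opens to 85 mm and grips with 20 to 120 N. Pads are 22 mm wide; open, the fingers measure 114 mm over their backs; the gripper's body (76 mm by 85 mm) begins 54 mm behind the grasp point. The pads swing forward as they close: fully open they stand 13 mm farther back than shut.
Start: joints at [-0.15, 0.207, 1.542, -0, 1.393, -0.15], TCP at [0.575, -0, 0.209] pointing down, gripper open.
Joint ranges: [-2.73, 2.73], [-0.86, 2.22], [0.23, 2.46], [-1.11, 4.25], [0.08, 2.63], [-2.82, 2.82]. Speed limits (rad/s): [2.79, 2.79, 3.14, 3.14, 3.14, 3.14].

### API

Orientations are given as a unit quaternion [w, x, y, z].
In Python, from bench import arm, cams, hand_in gives the robot as it stands.
- The arm moves only by the shell command python3 -m creep 'ROWS' [FORCE]. ROWS is JSON, a list of rows, each an object of numbers: "tx", "ty", "tz": the shift along the tool's x, y, z in cm; "rx", "ry", "rz": the turn, a rotation vector about the tool's x, y, z in rad; "jaw": the gripper command: -1 is shut, 1 is fully open, values between are in proportion. In form: [{"tx": .., "ty": .., "tz": .., "rx": .., "ry": .., "rz": .., "jaw": ..}, ...]. A call has 1 to 5 rows; each row shifts and turns the commanded pose from where the row before left it, along the tool's axes as they then stand; what a row does not reach is not made up. A row lasts 1/12 s, in which the tool goes at most 41.7 mm and 7.16 degrees, less where a joint would pass 70% of its speed; a pose out of reach is approached as far as the arm can. A call with a gripper value outside its range is refused whole. The fingers move at their own pace and stop on an object; FORCE is the grip in N (left out, the last holds). Time passes only in rows, so rows that do not move let the fingers close. It gives the time, the measured TCP pose, the force, the opening and the grip force at its end, in the units of the state.
- arm.observe(): the state, without advancing time (a new reading comes with each control period).
- cams.grab_frame(name): name is "scene" or "side" or "wrist"; returns a dict with "pixels" (480x640x3 uint8, red, green, blue), "camera_matrix" (3x3 intrinsics, pixels), "camera_from_world" (4x4, takes a point from world to camera coordinates). Camera axes: x right, y down, z forward; pixel columns grow to the right and rows downward; lengths in m; the calibration is good to about 2 mm. A picture is of the moment at which its call begins. There is no depth.
- hand_in(): hands the job in; it is judged then, once.
Trained networks look in a picture, given as the dict that the camera call returned (one of the last four; its "shot" number tells which), for a name from the list of things; names that differ only in an ending like _2 or _b are one class to them, and where a whole thing is asked for, a point or a joint stands for the part that bears it (a point fixed in the world has none). Each returns a list of dicts, best first, with "score" (0 to 1); they miss things now and then, are a little off and sometimes report something else, mostly with a low value. They report only what shows in the picture. A call takes as long as a camera call.
- cams.search_frame(picture, target): "bbox" ([left, top, right, bottom] in pixels, round what is visible of it).
The state is a dict: "time_s": time; "q": joint angles; "dq": joint speeds; "joint_efforts": joint torques, N m; "tool_pos": TCP position; "tool_rot": TCP orientation; "force": force on the tool from outside, world axes, zero at the start; "ft_torque": the same for the moment, N m; "finger_gap": finger opening in m; "grip_force": force on a finger pad.
Only numpy, scipy, OpenCV 4.12 (cv2) and the standard library are available. Lean on these libraries where they do the work, as an engineer would, in place of code of your own. Each camera call takes 0.05 s, during which the arm holds its last target. There are 200 camera calls.

### The job

Put the brass hose fitting into the blue crate, then push the crate up the ramp, sliding it and never lifting it off, until its near edge drops behind the lip stop and it sits flat in the pocket with the fitting still inside. Go by feel: do not press the crate with more than 20 newtons, and leave the other things on the cart where they are.

Things in the scene. Friction and masses are not known exactly. Their poses are not given: they have to be found in the camera images.
- ramp: Fixed grey feed ramp with yellow side rails. Origin on the cart top under its near, level apron; x points up the ramp (away from the robot), y left, z up. Along x: apron, 6 mm high, from -62 to 46 mm; slope from 46 to 121 mm; level deck, 24 mm high, from 121 to 309 mm. 89 mm clear between the rails, which stand 20 to 24 mm above the track. A green steel lip stop is clamped on the deck.
- lip_mid (a point): Point fixed to the ramp at x = 171 mm on the deck: the middle of where the lip may be. The lip itself is not measured: its upright face looks up the ramp, anywhere from x = 149 to 193 mm. On its near side a green wedge rises 10 mm over 28 mm; behind the face lies a flat pocket floor, 3 mm above the deck, 7 mm below the lip's top.
- deck_end (a point): Point fixed to the ramp at x = 309 mm, the deck's far end. Before it, part of the lip stop, is a red spring buffer, its face 86 mm behind the lip face, 3 N per mm, travel 10 mm to a hard stop. The 84 mm crate thus has 2 mm of play. Pushing fingers rub on the crate and can hold its near edge up: it then drops as they draw back. Sliding the loaded crate takes 1 to 6 N; a steady rise beyond that is the buffer.
- crate: Loose blue open-topped steel crate with bright rim and a blank paper label on the near side, 84 x 84 x 45 mm, walls and floor 4 mm, about 0.3 kg. Origin at the centre of its underside; x points up the ramp, z up. It starts on the ramp's apron, square between the rails.
- crate_rear (a point): Middle of the bottom edge of the crate's near wall (the one with the label), the edge that must drop behind the lip.
- crate_front (a point): Middle of the bottom edge of the crate's far wall.
- brass_fitting: Loose brass hose fitting lying on its side on the cart, 56 mm long along its y, 22 mm wide along its x, 19 mm high; origin at the centre of its underside. Grasp it across its x. Its place and the grease tin's may be swapped.
- grease_tin: Bystander: round tin with a brown lid, 64 mm diameter, 42 mm high, origin at its underside.
- file_handle: Bystander: wooden file handle lying down, 100 mm long along its y, 25 mm thick, origin at its underside.
- short_bolt: Bystander: dark hex bolt lying down, 50 mm long along its y, 20 mm wide, origin at its underside.
- hex_nut_big: Bystander: rusty nut, 32 x 36 x 16 mm, origin at its underside.
- green_block_0: Bystander: green painted bracket, 55 x 68 x 31 mm, origin at its underside.

How it is judged:
By the outcome, as a careful person would: the job done as asked, in the order asked, and still so for the second after the job is handed in, with the robot touching nothing.
It also fails if it takes over 72 s, if anything falls off the work surface, if the arm or the gripper's body presses on something with over 40 N, if the wrist force passes 120 N, or if a joint passes its speed limit or range.

## Working session

There is one attempt and no reset: what is moved stays moved. The work goes in short steps, Python scripts to look and compute and a shell command to move; the robot and the scene stay as the last step left them, time stands still between calls to the robot, and variables do not carry over. Pictures are saved under pics/ and viewed, at most 10 in all, crops included, and the job is handed in when it is done.

```bash
mkdir -p pics
cat > h.py <<'E'
import numpy as np, cv2
from bench import arm, cams
def ray(p,uv):
    K=np.array(p["camera_matrix"]);T=np.array(p["camera_from_world"])
    d=T[:3,:3].T@np.linalg.solve(K,[uv[0],uv[1],1]); o=-T[:3,:3].T@T[:3,3]
    return o,d
def onz(p,uv,z):
    o,d=ray(p,uv); return o+d*(z-o[2])/d[2]
def proj(p,X):
    K=np.array(p["camera_matrix"]);T=np.array(p["camera_from_world"])
    c=K@(T[:3,:3]@np.array(X)+T[:3,3]); return c[:2]/c[2]
def save(p,n): cv2.imwrite("pics/"+n,cv2.cvtColor(p["pixels"],cv2.COLOR_RGB2BGR))
E
python3 - <<'E'
from h import *
for n in ["scene","side","wrist"]:
    p=cams.grab_frame(n); save(p,n+"0.png")
    print(n,np.round(-np.array(p["camera_from_world"])[:3,:3].T@np.array(p["camera_from_world"])[:3,3],3))
    for t in ["brass_fitting","crate","grease_tin","ramp"]:
        r=cams.search_frame(p,t)
        for k in r[:2]:
            b=k["bbox"]; print(t,round(k["score"],2),np.round(b), np.round(onz(p,[(b[0]+b[2])/2,(b[1]+b[3])/2],.01),3))
print(arm.observe())
E
```

```text
scene [ 0.037 -0.668  0.748]
brass_fitting 0.7 [239. 265. 269. 272.] [0.455 0.05  0.01 ]
brass_fitting 0.53 [383. 332. 406. 344.] [ 0.546 -0.242  0.01 ]
crate 0.63 [284. 277. 357. 340.] [ 0.489 -0.111  0.01 ]
grease_tin 0.86 [199. 214. 229. 244.] [0.455 0.202 0.01 ]
grease_tin 0.26 [239. 263. 267. 275.] [0.452 0.05  0.01 ]
ramp 0.68 [274. 211. 446. 352.] [ 0.591 -0.102  0.01 ]
ramp 0.19 [200. 211. 234. 244.] [0.463 0.203 0.01 ]
side [0.127 0.83  0.865]
brass_fitting 0.61 [357. 274. 372. 293.] [0.451 0.047 0.01 ]
brass_fitting 0.55 [243. 174. 425. 253.] [ 0.602 -0.119  0.01 ]
grease_tin 0.94 [314. 311. 346. 350.] [0.455 0.181 0.01 ]
ramp 0.58 [246. 176. 422. 254.] [ 0.6   -0.114  0.01 ]
wrist [0.574 0.083 0.372]
brass_fitting 0.55 [169. 136. 222. 184.] [0.449 0.049 0.01 ]
crate 0.76 [178. 284. 282. 377.] [ 0.466 -0.143  0.01 ]
grease_tin 0.82 [146.   6. 199.  28.] [0.442 0.171 0.01 ]
{'time_s': 0.75, 'q': array([-1.50512052e-01,  2.06567038e-01,  1.54149132e+00,  2.20617019e-05,
        1.39351292e+00, -1.50565757e-01]), 'dq': array([ 5.45311983e-05,  6.83014222e-04, -3.19191600e-04, -6.07490493e-04,
       -4.68169091e-04,  9.43486277e-04]), 'joint_efforts': array([ 3.53144396e-04, -3.82967019e+01, -2.91932148e+01, -1.17236305e-04,
        7.42032753e-04, -5.08985963e-06]), 'tool_pos': array([ 5.75005480e-01, -1.16521040e-05,  2.09304537e-01]), 'tool_rot': array([2.16587154e-06, 7.07089169e-01, 7.07124393e-01, 1.50809186e-05]), 'force': array([-1.02261371, -0.72196804,  0.38807164]), 'ft_torque': array([ 0.02036486,  0.02915474, -0.03173387]), 'grip_force': 0.0, 'finger_gap': 0.08554820632549966}
```

View pics/scene0.png

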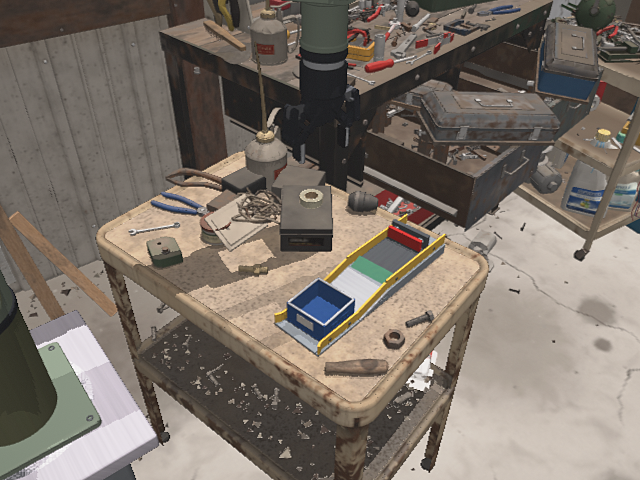

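View pics/wrist0.png

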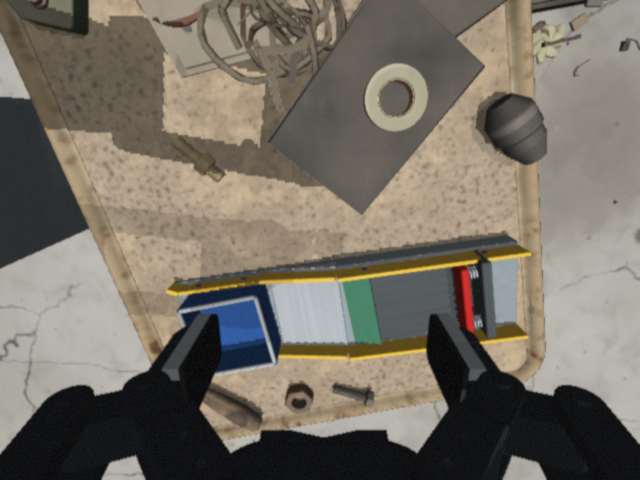

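View pics/side0.png

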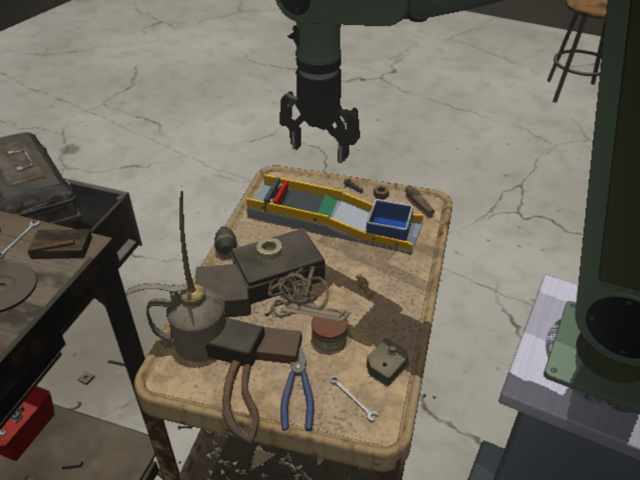

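Scene: crate on the apron at about (320,305), green lip at (373,270), red buffer at (406,237), fitting at (254,269). Wrist: fitting runs from (175,142) to (222,177), crate at (228,330), green wedge at 345–382, buffer at (465,298). I'll zoom in for the corners.

Run:
```python
import cv2,numpy as np
s=cv2.imread("pics/scene0.png");w=cv2.imread("pics/wrist0.png");d=cv2.imread("pics/side0.png")
a=cv2.resize(s[210:360,270:450],None,fx=2.2,fy=2.2,interpolation=3) 
z=lambda im,x0,y0,wd,ht:cv2.resize(im[y0:y0+ht,x0:x0+wd],(400,300),interpolation=cv2.INTER_CUBIC)
cv2.imwrite("pics/z1.png",np.vstack([np.hstack([z(s,270,260,100,75),z(w,150,120,100,75)]),np.hstack([z(d,350,180,100,75),z(w,160,230,200,150)])]))
```

```text
(no output)
```

View pics/z1.png

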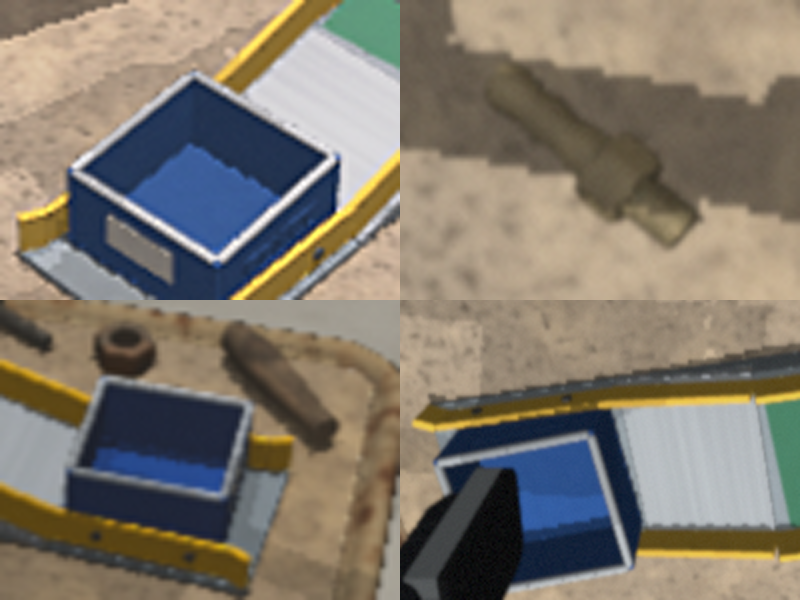

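Run:
```python
from h import *
P={n:cams.grab_frame(n) for n in ["scene","side","wrist"]}
R=lambda n,uv,z:np.round(onz(P[n],uv,z)*1000,1)[:2]
sc=[(288,302.8),(319,279),(354,298.8),(324.3,325)]; sd=[(407,229.3),(367.5,222.5),(375.8,200),(412.5,206)]
for n,c in(("scene",sc),("side",sd)):
    X=np.array([R(n,u,.051) for u in c]); print(n,X.tolist(),"ctr",X.mean(0)); d=X[1]+X[2]-X[0]-X[3]; print("yaw",np.degrees(np.arctan2(d[1],d[0])),np.linalg.norm(d)/2)
w="wrist"; a,b=R(w,(174.2,140.5),.0095),R(w,(221,176),.0095); print("fit",a,b,np.linalg.norm(a-b),np.degrees(np.arctan2(*(b-a)[::-1])),"hex",R(w,(205,164),.012))
print("lip",R(w,(372,279),.034),R(w,(381,342),.034),"buf",R(w,(452,267),.04),R(w,(463,332),.04))
```

```text
scene [[428.9, -97.9], [507.2, -83.3], [524.2, -158.8], [446.3, -174.9]] ctr [ 476.65  -128.725]
yaw 11.11934724040092 79.5941737817537
side [[424.6, -97.2], [504.6, -79.2], [520.6, -156.3], [443.2, -173.8]] ctr [ 473.25  -126.625]
yaw 12.70983034136899 80.67683992323944
fit [429.6  66.8] [471.8  32.8] 54.19261942368166 -38.85794848847655 hex [457.9  44.7]
lip [623.4 -68.1] [ 636.3 -142.7] buf [701.2 -52.5] [ 721.1 -126.4]
```

```bash
python3 -m creep '[{"tx":1.16,"ty":-3,"tz":2},{"tx":1.16,"ty":-3,"tz":2},{"tx":1.16,"ty":-3,"tz":2},{"tx":1.16,"ty":-3,"tz":2},{"rz":-0.12,"jaw":0}]' 40; python3 -m creep '[{"rz":-0.12,"tz":1},{"rz":-0.12,"tz":1},{"rz":-0.12},{"rz":-0.12},{"rz":-0.12}]'; python3 -m creep '[{"rz":-0.12},{"rz":-0.05},{},{},{}]'
python3 - <<'E'
from h import *
p=cams.grab_frame("wrist"); save(p,"w1.png")
s=cams.grab_frame("scene"); save(s,"s1.png")
for t,q in(("w",p),("s",s)):
  print(t,[(round(r["score"],2),np.round(r["bbox"])) for r in cams.search_frame(q,"brass_fitting")[:2]])
st=arm.observe();print(st["tool_pos"],st["tool_rot"],proj(p,st["tool_pos"]),proj(p,[.4507,.0498,.01]))
E
```

```text
w [(0.82, array([172., 138., 221., 185.])), (0.48, array([166., 238., 526., 362.]))]
s [(0.47, array([239., 264., 267., 271.]))]
[5.75028680e-01 6.41206530e-06 2.09298073e-01] [1.00934705e-05 7.07101132e-01 7.07112429e-01 3.19084498e-05] [325.47325737 297.42795515] [197.7725576  158.53211743]$[0]: bad value
$[0]: bad value
$[0]: bad value
```

View pics/w1.png

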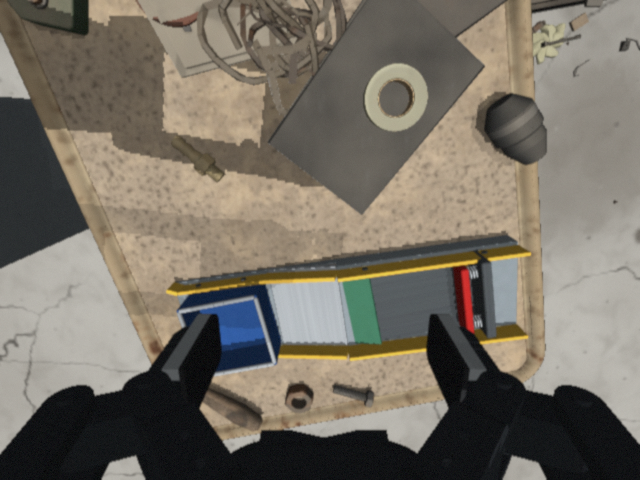

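The moves were refused, so the view hasn't changed. Rows probably need every key.

```bash
python3 -m creep '[{"tx":1.16,"ty":-3,"tz":2,"rx":0,"ry":0,"rz":0,"jaw":0},{"tx":1.16,"ty":-3,"tz":2,"rx":0,"ry":0,"rz":0,"jaw":0},{"tx":1.16,"ty":-3,"tz":2,"rx":0,"ry":0,"rz":0,"jaw":0},{"tx":1.16,"ty":-3,"tz":2,"rx":0,"ry":0,"rz":0,"jaw":0},{"tx":0,"ty":0,"tz":0,"rx":0,"ry":0,"rz":-0.12,"jaw":0}]' 40
```

```text
time_s: 1.52
tool_pos: [0.4406, 0.0491, 0.1207]
tool_rot: [-0.009, 0.662, 0.749, -0.007]
force: [-1.3, 0.8, -2.2]
finger_gap: 0.0424
grip_force: 0.0
```

```bash
python3 -m creep '[{"tx":0,"ty":0,"tz":0,"rx":0,"ry":0,"rz":-0.12,"jaw":0},{"tx":0,"ty":0,"tz":0,"rx":0,"ry":0,"rz":-0.12,"jaw":0},{"tx":0,"ty":0,"tz":0,"rx":0,"ry":0,"rz":-0.12,"jaw":0},{"tx":0,"ty":0,"tz":0,"rx":0,"ry":0,"rz":-0.12,"jaw":0},{"tx":0,"ty":0,"tz":0,"rx":0,"ry":0,"rz":-0.12,"jaw":0}]'; python3 -m creep '[{"tx":0,"ty":0,"tz":0,"rx":0,"ry":0,"rz":-0.12,"jaw":0},{"tx":0,"ty":0,"tz":0,"rx":0,"ry":0,"rz":-0.05,"jaw":0},{"tx":0,"ty":0,"tz":0,"rx":0,"ry":0,"rz":0,"jaw":0}]'
python3 - <<'E'
from h import *
p=cams.grab_frame("wrist"); save(p,"w2.png")
print([(round(r["score"],2),np.round(r["bbox"])) for r in cams.search_frame(p,"brass_fitting")[:2]])
st=arm.observe();print(st["tool_pos"],st["tool_rot"],st["q"],proj(p,st["tool_pos"]),proj(p,[.4507,.0498,.01]))
E
```

```text
time_s: 1.93
tool_pos: [0.4551, 0.0464, 0.1294]
tool_rot: [0.0, 0.41, 0.912, 0.0]
force: [0.5, 0.1, 0.5]
finger_gap: 0.0425
grip_force: 0.0
time_s: 2.18
tool_pos: [0.4551, 0.0464, 0.1294]
tool_rot: [0.0, 0.334, 0.943, 0.0]
force: [0.8, -0.4, 0.0]
finger_gap: 0.0429
grip_force: 0.0
[(0.56, array([307., 187., 334., 260.]))]
[0.45508766 0.04636783 0.1294072 ] [1.27635885e-04 3.34565764e-01 9.42372396e-01 1.83764813e-05] [-8.80132716e-02  4.03500452e-02  1.90398775e+00 -3.04502965e-05
  1.19699852e+00 -9.76509673e-01] [323.25051515 298.17945187] [323.31254335 224.20740414]
```

View pics/w2.png

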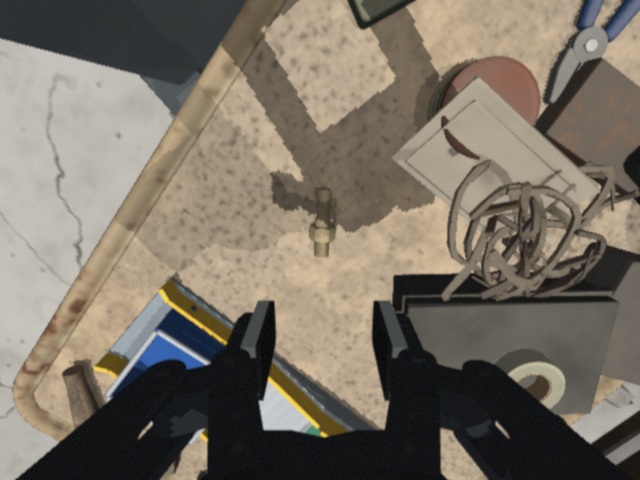

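The fitting runs upright in the image from (324,187) to (321,257), with the hex at (321,233). It's aligned and centred between the fingers, so I'll descend.

```bash
python3 -m creep '[{"tx":0,"ty":0,"tz":3.5,"rx":0,"ry":0,"rz":0,"jaw":0},{"tx":0,"ty":0,"tz":3.5,"rx":0,"ry":0,"rz":0,"jaw":0},{"tx":0,"ty":0,"tz":3,"rx":0,"ry":0,"rz":0,"jaw":0},{"tx":0,"ty":0,"tz":1.5,"rx":0,"ry":0,"rz":0,"jaw":0},{"tx":0,"ty":0,"tz":1.0,"rx":0,"ry":0,"rz":0,"jaw":0}]'; python3 -m creep '[{"tx":0,"ty":0,"tz":0,"rx":0,"ry":0,"rz":0,"jaw":0},{"tx":0,"ty":0,"tz":0,"rx":0,"ry":0,"rz":0,"jaw":-1},{"tx":0,"ty":0,"tz":0,"rx":0,"ry":0,"rz":0,"jaw":-1},{"tx":0,"ty":0,"tz":0,"rx":0,"ry":0,"rz":0,"jaw":-1},{"tx":0,"ty":0,"tz":0,"rx":0,"ry":0,"rz":0,"jaw":-1}]' 40
```

```text
time_s: 2.7
tool_pos: [0.4529, 0.0466, 0.0019]
tool_rot: [-0.002, 0.334, 0.942, -0.001]
force: [0.0, 0.1, -0.2]
finger_gap: 0.043
grip_force: 0.0
time_s: 3.12
tool_pos: [0.4565, 0.0463, 0.0057]
tool_rot: [0.002, 0.334, 0.943, 0.0]
force: [-0.4, -0.2, -0.5]
finger_gap: 0.0001
grip_force: 0.0
```

Run:
```python
from h import *
p=cams.grab_frame("wrist"); s=cams.grab_frame("scene");d=cams.grab_frame("side")
z=lambda q,x0,y0,wd,ht:cv2.resize(q["pixels"][y0:y0+ht,x0:x0+wd,::-1],(400,300),interpolation=2)
cv2.imwrite("pics/z2.png",np.vstack([np.hstack([z(p,220,140,200,150),z(p,0,0,640,480)]),np.hstack([z(s,210,230,100,75),z(d,310,230,100,75)])]))
print(arm.observe()["tool_pos"],proj(p,arm.observe()["tool_pos"]))
```

```text
[0.45561365 0.04636654 0.00498604] [322.37773412 296.3361276 ]
```

View pics/z2.png

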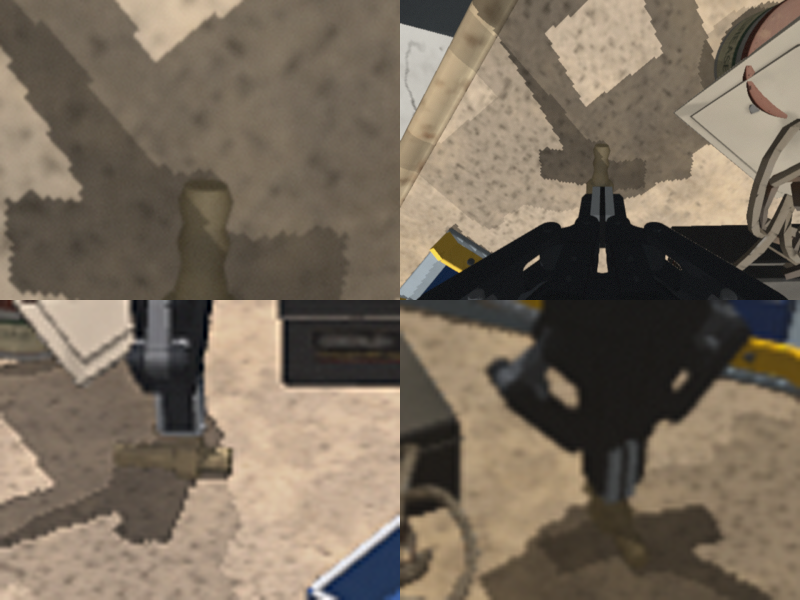

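Run:
```python
from h import *
s=cams.grab_frame("scene");d=cams.grab_frame("side")
for z in(0,.005,.01,.02,.03,.04): print(z,proj(s,[.4556,.0464,z]),proj(d,[.4556,.0464,z]))
```

```text
0 [255.96323748 272.99990104] [362.04164627 286.64169191]
0.005 [255.81773364 271.07139994] [362.14814394 284.83469368]
0.01 [255.67139642 269.1318533 ] [362.25522485 283.01779914]
0.02 [255.37619305 265.21924166] [362.4711557  279.35399416]
0.03 [255.07756893 261.26129152] [362.6894779  275.64961395]
0.04 [254.77546425 257.25721024] [362.9102314  271.90398073]
```

The fingers shut just above the fitting: by the picture the real tips stand roughly 20 mm above the reported TCP. I'll reopen and go down by feel.

```bash
python3 -m creep '[{"tx":0,"ty":0,"tz":0,"rx":0,"ry":0,"rz":0,"jaw":0},{"tx":0,"ty":0,"tz":0,"rx":0,"ry":0,"rz":0,"jaw":0},{"tx":0,"ty":0,"tz":0,"rx":0,"ry":0,"rz":0,"jaw":0},{"tx":0,"ty":0,"tz":0.3,"rx":0,"ry":0,"rz":0,"jaw":0},{"tx":0,"ty":0,"tz":0,"rx":0,"ry":0,"rz":0,"jaw":0}]'; python3 -m creep '[{"tx":0,"ty":0,"tz":0.3,"rx":0,"ry":0,"rz":0,"jaw":0},{"tx":0,"ty":0,"tz":0,"rx":0,"ry":0,"rz":0,"jaw":0},{"tx":0,"ty":0,"tz":0,"rx":0,"ry":0,"rz":0,"jaw":0}]'
```

```text
time_s: 3.78
tool_pos: [0.4545, 0.0464, 0.0008]
tool_rot: [-0.0, 0.334, 0.943, -0.0]
force: [-0.4, 0.4, -0.2]
finger_gap: 0.0429
grip_force: 0.0
time_s: 4.03
tool_pos: [0.4547, 0.0464, -0.002]
tool_rot: [-0.0, 0.334, 0.943, -0.0]
force: [0.6, 0.2, 0.1]
finger_gap: 0.0428
grip_force: 0.0
```

```bash
python3 -m creep '[{"tx":0,"ty":0,"tz":0.4,"rx":0,"ry":0,"rz":0,"jaw":0},{"tx":0,"ty":0,"tz":0,"rx":0,"ry":0,"rz":0,"jaw":0},{"tx":0,"ty":0,"tz":0,"rx":0,"ry":0,"rz":0,"jaw":0}]'; python3 -m creep '[{"tx":0,"ty":0,"tz":0.4,"rx":0,"ry":0,"rz":0,"jaw":0},{"tx":0,"ty":0,"tz":0,"rx":0,"ry":0,"rz":0,"jaw":0},{"tx":0,"ty":0,"tz":0,"rx":0,"ry":0,"rz":0,"jaw":0}]'
python3 - <<'E'
from h import *
s=cams.grab_frame("scene");d=cams.grab_frame("side")
z=lambda q,x0,y0,wd,ht:cv2.resize(q["pixels"][y0:y0+ht,x0:x0+wd,::-1],(400,300),interpolation=2)
cv2.imwrite("pics/z3.png",np.hstack([z(s,220,230,80,60),z(d,330,240,80,60)]))
E
```

```text
time_s: 4.28
tool_pos: [0.4547, 0.0464, -0.006]
tool_rot: [-0.0, 0.334, 0.943, -0.0]
force: [0.5, -0.3, 0.3]
finger_gap: 0.0428
grip_force: 0.0
time_s: 4.53
tool_pos: [0.4547, 0.0464, -0.01]
tool_rot: [-0.0, 0.334, 0.943, -0.0]
force: [0.8, 0.2, -0.2]
finger_gap: 0.0423
grip_force: 0.0
```

View pics/z3.png

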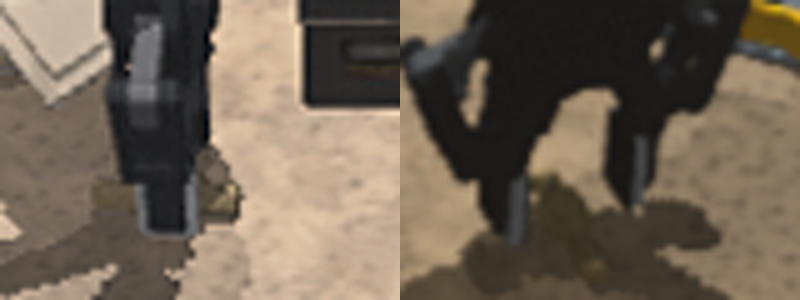

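The fingers now straddle the fitting, with the tips a few mm above the table. Closing.

```bash
python3 -m creep '[{"tx":0,"ty":0,"tz":0,"rx":0,"ry":0,"rz":0,"jaw":-1},{"tx":0,"ty":0,"tz":0,"rx":0,"ry":0,"rz":0,"jaw":-1},{"tx":0,"ty":0,"tz":0,"rx":0,"ry":0,"rz":0,"jaw":-1},{"tx":0,"ty":0,"tz":0,"rx":0,"ry":0,"rz":0,"jaw":-1},{"tx":0,"ty":0,"tz":0,"rx":0,"ry":0,"rz":0,"jaw":-1}]' 50
```

```text
time_s: 5.05
tool_pos: [0.4552, 0.0464, -0.0095]
tool_rot: [0.0, 0.334, 0.943, 0.0]
force: [-1.3, -0.7, 2.5]
finger_gap: 0.0104
grip_force: 50.6
```

```bash
python3 -m creep '[{"tx":0,"ty":0,"tz":-1,"rx":0,"ry":0,"rz":0,"jaw":-1},{"tx":0,"ty":0,"tz":-2,"rx":0,"ry":0,"rz":0,"jaw":-1},{"tx":0,"ty":0,"tz":-2.5,"rx":0,"ry":0,"rz":0.11,"jaw":-1},{"tx":0,"ty":0,"tz":-2.5,"rx":0,"ry":0,"rz":0.12,"jaw":-1},{"tx":0,"ty":0,"tz":-2,"rx":0,"ry":0,"rz":0.12,"jaw":-1}]'; python3 -m creep '[{"tx":0,"ty":0,"tz":0,"rx":0,"ry":0,"rz":0.12,"jaw":-1},{"tx":0,"ty":0,"tz":0,"rx":0,"ry":0,"rz":0.12,"jaw":-1},{"tx":0,"ty":0,"tz":0,"rx":0,"ry":0,"rz":0.09,"jaw":-1},{"tx":-2,"ty":-0.2,"tz":0,"rx":0,"ry":0,"rz":0,"jaw":-1},{"tx":-3,"ty":-0.3,"tz":0,"rx":0,"ry":0,"rz":0,"jaw":-1}]'; python3 -m creep '[{"tx":-3.4,"ty":-0.3,"tz":0,"rx":0,"ry":0,"rz":0,"jaw":-1},{"tx":-3.4,"ty":-0.3,"tz":0,"rx":0,"ry":0,"rz":0,"jaw":-1},{"tx":-3.1,"ty":-0.3,"tz":0,"rx":0,"ry":0,"rz":0,"jaw":-1},{"tx":-2,"ty":-0.2,"tz":0,"rx":0,"ry":0,"rz":0,"jaw":-1},{"tx":-1,"ty":-0.1,"tz":0,"rx":0,"ry":0,"rz":0,"jaw":-1}]'; python3 -m creep '[{"tx":0,"ty":0,"tz":0,"rx":0,"ry":0,"rz":0,"jaw":-1},{"tx":0,"ty":0,"tz":0,"rx":0,"ry":0,"rz":0,"jaw":-1},{"tx":0,"ty":0,"tz":0,"rx":0,"ry":0,"rz":0,"jaw":-1}]'
python3 - <<'E'
from h import *
s=cams.grab_frame("scene");d=cams.grab_frame("side");w=cams.grab_frame("wrist")
z=lambda q,x0,y0,wd,ht:cv2.resize(q["pixels"][y0:y0+ht,x0:x0+wd,::-1],(400,300),interpolation=2)
cv2.imwrite("pics/z4.png",np.vstack([np.hstack([z(s,250,220,140,105),z(d,330,140,140,105)]),np.hstack([z(w,0,0,640,480),z(w,220,180,200,150)])]))
E
```

```text
time_s: 5.47
tool_pos: [0.4554, 0.0464, 0.0924]
tool_rot: [0.001, 0.495, 0.869, 0.0]
force: [0.5, -0.1, -0.3]
finger_gap: 0.0104
grip_force: 50.3
time_s: 5.88
tool_pos: [0.46, -0.0023, 0.0907]
tool_rot: [-0.0, 0.628, 0.778, 0.0]
force: [0.1, -0.6, -0.6]
finger_gap: 0.0103
grip_force: 50.3
time_s: 6.3
tool_pos: [0.4761, -0.135, 0.091]
tool_rot: [0.001, 0.63, 0.776, -0.0]
force: [-0.0, 0.2, -0.8]
finger_gap: 0.0103
grip_force: 50.3
time_s: 6.55
tool_pos: [0.4751, -0.1308, 0.0901]
tool_rot: [-0.001, 0.629, 0.778, 0.0]
force: [0.3, 0.3, -0.5]
finger_gap: 0.0103
grip_force: 50.3
```

View pics/z4.png

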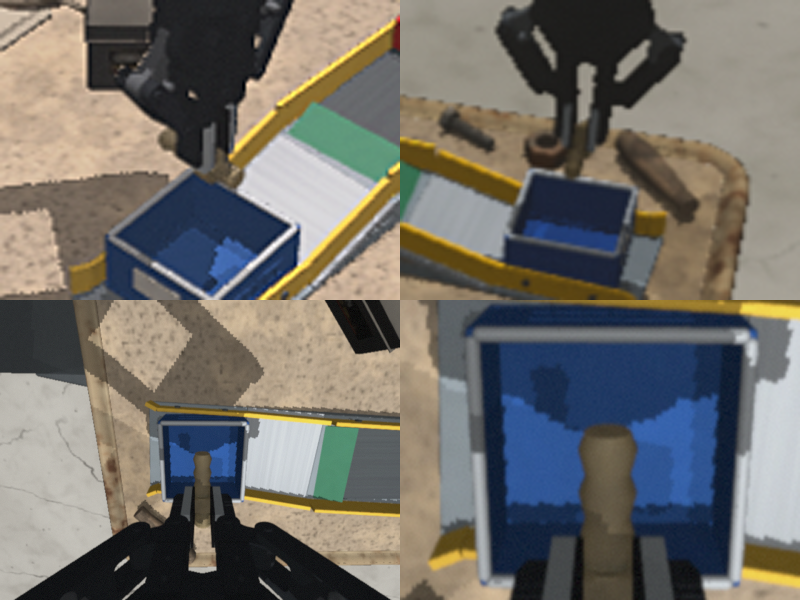

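The fitting is held level and square over the crate; in the wrist view it's centred at about (205,470) between the crate walls. Lowering in.

```bash
python3 -m creep '[{"tx":0,"ty":0,"tz":1.5,"rx":0,"ry":0,"rz":0,"jaw":-1},{"tx":0,"ty":0,"tz":2,"rx":0,"ry":0,"rz":0,"jaw":-1},{"tx":0,"ty":0,"tz":2,"rx":0,"ry":0,"rz":0,"jaw":-1},{"tx":0,"ty":0,"tz":1,"rx":0,"ry":0,"rz":0,"jaw":-1},{"tx":0,"ty":0,"tz":0.5,"rx":0,"ry":0,"rz":0,"jaw":-1}]'; python3 -m creep '[{"tx":0,"ty":0,"tz":0.5,"rx":0,"ry":0,"rz":0,"jaw":-1},{"tx":0,"ty":0,"tz":0.5,"rx":0,"ry":0,"rz":0,"jaw":-1},{"tx":0,"ty":0,"tz":0.3,"rx":0,"ry":0,"rz":0,"jaw":-1},{"tx":0,"ty":0,"tz":0,"rx":0,"ry":0,"rz":0,"jaw":-1},{"tx":0,"ty":0,"tz":0,"rx":0,"ry":0,"rz":0,"jaw":-1}]'
```

```text
time_s: 7.12
tool_pos: [0.4741, -0.1308, 0.0185]
tool_rot: [-0.002, 0.629, 0.778, -0.0]
force: [-0.7, 0.1, -0.3]
finger_gap: 0.0106
grip_force: 50.2
time_s: 7.53
tool_pos: [0.4761, -0.1324, 0.0077]
tool_rot: [0.0, 0.629, 0.777, 0.0]
force: [-0.8, 0.6, -0.8]
finger_gap: 0.0106
grip_force: 50.3
```

```bash
python3 -m creep '[{"tx":0,"ty":0,"tz":0.3,"rx":0,"ry":0,"rz":0,"jaw":-1},{"tx":0,"ty":0,"tz":0,"rx":0,"ry":0,"rz":0,"jaw":-1},{"tx":0,"ty":0,"tz":0,"rx":0,"ry":0,"rz":0,"jaw":-0.35},{"tx":0,"ty":0,"tz":0,"rx":0,"ry":0,"rz":0,"jaw":-0.35},{"tx":0,"ty":0,"tz":0,"rx":0,"ry":0,"rz":0,"jaw":-0.35}]'; python3 -m creep '[{"tx":0,"ty":0,"tz":-0.5,"rx":0,"ry":0,"rz":0,"jaw":-0.35},{"tx":0,"ty":0,"tz":-2,"rx":0,"ry":0,"rz":0,"jaw":-0.35},{"tx":0,"ty":0,"tz":-3,"rx":0,"ry":0,"rz":0,"jaw":-0.35},{"tx":0,"ty":0,"tz":-2.5,"rx":0,"ry":0,"rz":0,"jaw":-0.35},{"tx":0,"ty":0,"tz":0,"rx":0,"ry":0,"rz":0,"jaw":-1}]'
python3 - <<'E'
from h import *
s=cams.grab_frame("scene");d=cams.grab_frame("side");w=cams.grab_frame("wrist")
z=lambda q,x0,y0,wd,ht:cv2.resize(q["pixels"][y0:y0+ht,x0:x0+wd,::-1],(400,300),interpolation=2)
cv2.imwrite("pics/z5.png",np.vstack([np.hstack([z(s,270,240,100,75),z(d,350,180,100,75)]),np.hstack([z(w,0,0,640,480),z(w,220,180,200,150)])]))
print(arm.observe()["tool_pos"],arm.observe()["q"])
for n,q in(("s",s),("d",d),("w",w)):
  for t in("brass_fitting","crate"): print(n,t,[(round(r["score"],2),np.round(r["bbox"])) for r in cams.search_frame(q,t)[:1]])
E
```

```text
time_s: 7.95
tool_pos: [0.476, -0.1324, 0.0046]
tool_rot: [0.0, 0.629, 0.777, 0.0]
force: [0.3, 1.1, 0.3]
finger_gap: 0.028
grip_force: 0.0
time_s: 8.37
tool_pos: [0.4802, -0.1343, 0.0903]
tool_rot: [0.006, 0.629, 0.777, 0.001]
force: [1.9, -0.5, 0.9]
finger_gap: 0.0173
grip_force: 0.0
[ 0.47557753 -0.13218519  0.08442581] [-4.46631009e-01  1.79877797e-01  1.85540522e+00 -9.40294414e-06
  1.10600481e+00 -6.56630245e-01]
s brass_fitting [(0.7, array([308., 302., 332., 318.]))]
s crate [(0.81, array([286., 277., 359., 338.]))]
d brass_fitting [(0.43, array([387., 215., 396., 225.]))]
d crate [(0.89, array([367., 198., 415., 243.]))]
w brass_fitting [(0.71, array([305., 202., 335., 286.]))]
w crate [(0.58, array([246., 176., 398., 324.]))]
```

View pics/z5.png

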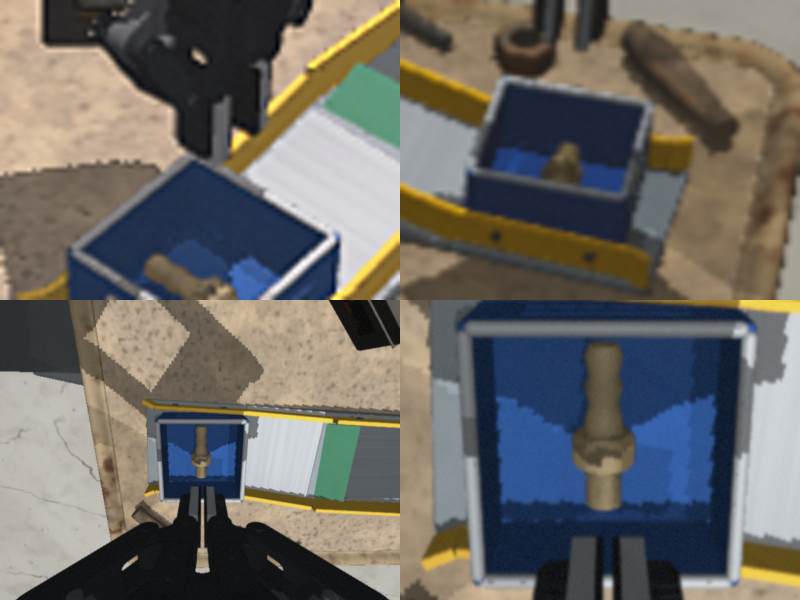

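The fitting lies inside the crate: wrist view box (305–335, 202–286), within the crate's (246–398). Next I'll shut the gripper, turn it 90° and move behind the crate.

```bash
python3 -m creep '[{"tx":0.1,"ty":-2,"tz":0,"rx":0,"ry":0,"rz":0,"jaw":-1},{"tx":0.1,"ty":-2.5,"tz":0,"rx":0,"ry":0,"rz":0,"jaw":-1},{"tx":0.2,"ty":-2.3,"tz":0,"rx":0,"ry":0,"rz":0,"jaw":-1},{"tx":0,"ty":0,"tz":0,"rx":0,"ry":0,"rz":0.121,"jaw":-1},{"tx":0,"ty":0,"tz":0,"rx":0,"ry":0,"rz":0.121,"jaw":-1}]'; for i in 1 2; do python3 -m creep '[{"tx":0,"ty":0,"tz":0,"rx":0,"ry":0,"rz":0.121,"jaw":-1},{"tx":0,"ty":0,"tz":0,"rx":0,"ry":0,"rz":0.121,"jaw":-1},{"tx":0,"ty":0,"tz":0,"rx":0,"ry":0,"rz":0.121,"jaw":-1},{"tx":0,"ty":0,"tz":0,"rx":0,"ry":0,"rz":0.121,"jaw":-1},{"tx":0,"ty":0,"tz":0,"rx":0,"ry":0,"rz":0.121,"jaw":-1}]'; done;  python3 -m creep '[{"tx":0,"ty":0,"tz":0,"rx":0,"ry":0,"rz":0.118,"jaw":-1},{"tx":0,"ty":0,"tz":0,"rx":0,"ry":0,"rz":0,"jaw":-1},{"tx":0,"ty":0,"tz":0,"rx":0,"ry":0,"rz":0,"jaw":-1}]'
python3 - <<'E'
from h import *
from scipy.spatial.transform import Rotation as R
s=arm.observe();q=s["tool_rot"];M=R.from_quat([*q[1:],q[0]]).as_matrix();print(M.round(3),s["q"])
u=np.array([.978,.208]);d=s["tool_pos"][:2]-[.475,-.128];print("along",d@u,"lat",d@[-.208,.978])
w=cams.grab_frame("wrist")
# rail direction from yellow pixels
hsv=cv2.cvtColor(w["pixels"],cv2.COLOR_RGB2HSV);m=cv2.inRange(hsv,(20,150,120),(32,255,255));n,l,st,c=cv2.connectedComponentsWithStats(m)
for i in range(1,n):
  if st[i,4]>150:
    ys,xs=np.where(l==i);vx,vy,x0,y0=cv2.fitLine(np.c_[xs,ys].astype(np.float32),2,0,.01,.01).ravel();print(st[i],np.degrees(np.arctan2(vy,vx)))
E
```

```text
time_s: 9.23
tool_pos: [0.4065, -0.1421, 0.0834]
tool_rot: [-0.001, 0.721, 0.693, -0.0]
force: [1.4, -0.1, 0.4]
finger_gap: 0.0
grip_force: 0.0
time_s: 9.65
tool_pos: [0.408, -0.1423, 0.0838]
tool_rot: [-0.0, 0.894, 0.447, -0.0]
force: [-0.4, -0.7, -0.8]
finger_gap: 0.0
grip_force: 0.0
time_s: 10.07
tool_pos: [0.408, -0.1423, 0.0837]
tool_rot: [-0.0, 0.987, 0.161, -0.0]
force: [0.1, 0.0, -1.4]
finger_gap: -0.0001
grip_force: 0.0
time_s: 10.32
tool_pos: [0.4081, -0.1423, 0.0839]
tool_rot: [-0.0, 0.994, 0.107, -0.0]
force: [-0.0, -0.1, -0.2]
finger_gap: -0.0002
grip_force: 0.0
[[ 0.977  0.212 -0.001]
 [ 0.212 -0.977  0.   ]
 [-0.001 -0.001 -1.   ]] [-5.36371311e-01  5.46920008e-02  1.99849828e+00 -5.72717315e-06
  1.08932399e+00  8.20662681e-01]
along -0.06843286702809036 lat -8.642341758578836e-05
[242   0  11  60 483] 87.48799
[408   0  22 135 728] -81.93392
[239 157  12  82 276] -87.7631
```

```bash
python3 -m creep '[{"tx":0,"ty":0,"tz":2,"rx":0,"ry":0,"rz":0,"jaw":-1},{"tx":0,"ty":0,"tz":2.5,"rx":0,"ry":0,"rz":0,"jaw":-1},{"tx":0,"ty":0,"tz":2,"rx":0,"ry":0,"rz":0,"jaw":-1},{"tx":0,"ty":0,"tz":1,"rx":0,"ry":0,"rz":0,"jaw":-1},{"tx":0,"ty":0,"tz":0.5,"rx":0,"ry":0,"rz":0,"jaw":-1}]'; python3 -m creep '[{"tx":0.2,"ty":0,"tz":0.2,"rx":0,"ry":0,"rz":0,"jaw":-1},{"tx":0.3,"ty":0,"tz":0,"rx":0,"ry":0,"rz":0,"jaw":-1},{"tx":0.2,"ty":0,"tz":0,"rx":0,"ry":0,"rz":0,"jaw":-1},{"tx":0,"ty":0,"tz":0,"rx":0,"ry":0,"rz":0,"jaw":-1}]'
```

```text
time_s: 10.78
tool_pos: [0.4069, -0.1417, 0.0026]
tool_rot: [-0.001, 0.994, 0.106, -0.001]
force: [-1.4, 0.2, -0.4]
finger_gap: -0.0001
grip_force: 0.0
time_s: 11.12
tool_pos: [0.417, -0.1417, 0.0035]
tool_rot: [0.001, 0.994, 0.106, 0.001]
force: [-0.2, 0.5, -0.4]
finger_gap: -0.0003
grip_force: 0.0
```

```bash
for i in 1 2 3; do python3 -m creep '[{"tx":0.3,"ty":0,"tz":0,"rx":0,"ry":0,"rz":0,"jaw":-1},{"tx":0.3,"ty":0,"tz":0,"rx":0,"ry":0,"rz":0,"jaw":-1},{"tx":0.3,"ty":0,"tz":0,"rx":0,"ry":0,"rz":0,"jaw":-1},{"tx":0.2,"ty":0,"tz":0,"rx":0,"ry":0,"rz":0,"jaw":-1}]' | egrep 'pos|force: \['; done
```

```text
tool_pos: [0.4262, -0.1388, 0.0025]
force: [-1.1, -0.0, 1.7]
tool_pos: [0.4369, -0.1363, 0.0022]
force: [-2.5, -0.4, 1.3]
tool_pos: [0.4478, -0.1341, 0.0022]
force: [-0.7, 0.6, -0.0]
```

```bash
cat >> h.py <<'E'
def crate(z=.051):
    for n in("scene","side"):
        p=cams.grab_frame(n); r=cams.search_frame(p,"crate")[:1]; f=cams.search_frame(p,"brass_fitting")[:1]
        hsv=cv2.cvtColor(p["pixels"],cv2.COLOR_RGB2HSV); m=cv2.inRange(hsv,(105,120,40),(125,255,255))
        if r:
            b=np.round(r[0]["bbox"]).astype(int); o=onz(p,[(b[0]+b[2])/2,(b[1]+b[3])/2],z-.0225)
            d=o[:2]-[.475,-.128]; print(n,b,round(r[0]["score"],2),"along",round(1000*(d@[.978,.208]),1),"lat",round(1000*(d@[-.208,.978]),1))
        print("  fit",[(round(x["score"],2),np.round(x["bbox"])) for x in f])
    s=arm.observe(); d=s["tool_pos"][:2]-[.475,-.128]; print("finger along",1000*(d@[.978,.208])+11,"lat",1000*(d@[-.208,.978]),s["tool_pos"],s["force"])
E
python3 -c "
from h import *
crate()"
```

```text
scene [296 271 365 330] 0.58 along 30.2 lat 1.4
  fit [(0.5, array([302., 269., 364., 330.]))]
side [352 197 397 239] 0.82 along 33.1 lat -4.0
  fit [(0.46, array([374., 212., 384., 220.]))]
finger along -16.773770870212964 lat -0.47553542460581466 [ 0.44792934 -0.13424359  0.00246516] [ 0.02417459 -0.07668089  0.44147872]
```

```bash
for i in 1 2 3 4; do python3 -m creep '[{"tx":0.3,"ty":0,"tz":0,"rx":0,"ry":0,"rz":0,"jaw":-1},{"tx":0.3,"ty":0,"tz":0,"rx":0,"ry":0,"rz":0,"jaw":-1},{"tx":0.3,"ty":0,"tz":0,"rx":0,"ry":0,"rz":0,"jaw":-1},{"tx":0.3,"ty":0,"tz":0,"rx":0,"ry":0,"rz":0,"jaw":-1},{"tx":0.3,"ty":0,"tz":0,"rx":0,"ry":0,"rz":0,"jaw":-1}]' | egrep 'pos|force: \['; done; python3 -c "
from h import *
crate(.06)"
```

```text
tool_pos: [0.4623, -0.1309, 0.0022]
force: [-2.6, -0.3, -0.9]
tool_pos: [0.477, -0.1277, 0.0021]
force: [-2.2, -0.7, -1.6]
tool_pos: [0.4918, -0.1246, 0.0023]
force: [-1.4, -0.7, -1.2]
tool_pos: [0.5062, -0.1217, 0.0025]
force: [-3.9, -2.2, 2.5]
scene [320 250 388 309] 0.81 along 92.4 lat -2.8
  fit []
side [328 184 369 230] 0.72 along 93.0 lat -14.3
  fit []
finger along 43.353171344138 lat -0.3372500188301513 [ 0.50671954 -0.12159876  0.00246774] [-0.31823829 -0.50525129 -0.15314485]
```

```bash
for i in 1 2 3 4 5; do python3 -m creep '[{"tx":0.3,"ty":0,"tz":-0.07,"rx":0,"ry":0,"rz":0,"jaw":-1},{"tx":0.3,"ty":0,"tz":-0.07,"rx":0,"ry":0,"rz":0,"jaw":-1},{"tx":0.3,"ty":0,"tz":-0.07,"rx":0,"ry":0,"rz":0,"jaw":-1},{"tx":0.3,"ty":0,"tz":-0.07,"rx":0,"ry":0,"rz":0,"jaw":-1},{"tx":0.3,"ty":0,"tz":-0.08,"rx":0,"ry":0,"rz":0,"jaw":-1}]' | egrep 'pos|force: \['; done; python3 -c "
from h import *
crate(.071)"
```

```text
tool_pos: [0.521, -0.1185, 0.0059]
force: [-2.5, -2.5, -0.2]
tool_pos: [0.5358, -0.1152, 0.0096]
force: [-3.2, -2.2, 0.2]
tool_pos: [0.5504, -0.1121, 0.0132]
force: [-3.2, -2.0, 0.6]
tool_pos: [0.565, -0.1088, 0.0168]
force: [-3.9, -1.6, 1.9]
tool_pos: [0.5798, -0.1057, 0.0203]
force: [-1.3, -0.8, 0.4]
scene [345 228 413 284] 0.86 along 164.7 lat -6.2
  fit [(0.6, array([374., 250., 388., 262.]))]
side [291 177 336 219] 0.57 along 170.3 lat -10.3
  fit [(0.66, array([245., 173., 423., 252.]))]
finger along 117.86203407483367 lat 0.019828953552074213 [ 0.57953329 -0.1057477   0.02022615] [-0.70835657 -0.64420292 -0.47156558]
```

```bash
python3 -m creep '[{"tx":0.2,"ty":0,"tz":0,"rx":0,"ry":0,"rz":0,"jaw":-1},{"tx":0.2,"ty":0,"tz":0,"rx":0,"ry":0,"rz":0,"jaw":-1},{"tx":0.2,"ty":0,"tz":-0.05,"rx":0,"ry":0,"rz":0,"jaw":-1},{"tx":0.2,"ty":0,"tz":-0.07,"rx":0,"ry":0,"rz":0,"jaw":-1},{"tx":0.2,"ty":0,"tz":-0.07,"rx":0,"ry":0,"rz":0,"jaw":-1}]' | egrep 'pos|force: \['; for i in 1 2; do python3 -m creep '[{"tx":0.2,"ty":0,"tz":-0.08,"rx":0,"ry":0,"rz":0,"jaw":-1},{"tx":0.2,"ty":0,"tz":-0.08,"rx":0,"ry":0,"rz":0,"jaw":-1},{"tx":0.2,"ty":0,"tz":-0.08,"rx":0,"ry":0,"rz":0,"jaw":-1},{"tx":0.2,"ty":0,"tz":-0.08,"rx":0,"ry":0,"rz":0,"jaw":-1},{"tx":0.2,"ty":0,"tz":-0.08,"rx":0,"ry":0,"rz":0,"jaw":-1}]' | egrep 'pos|force: \['; done; python3 -c "
from h import *
crate(.075)"
```

```text
tool_pos: [0.5893, -0.1037, 0.0221]
force: [-0.3, -0.0, -0.7]
tool_pos: [0.5992, -0.1016, 0.0263]
force: [-0.4, -0.4, 0.0]
tool_pos: [0.609, -0.0995, 0.0302]
force: [-1.5, 1.7, 0.7]
scene [356 227 421 274] 0.82 along 185.5 lat -13.0
  fit [(0.71, array([359., 229., 420., 277.]))]
side [281 174 324 215] 0.62 along 195.2 lat -10.7
  fit [(0.64, array([304., 187., 313., 196.]))]
finger along 148.0039013801692 lat -0.1594612176863533 [ 0.60905677 -0.099652    0.03034484] [ 0.17543013  0.17488956 -0.17243383]
```

```bash
for i in 1 2 3; do python3 -m creep '[{"tx":0.1,"ty":0,"tz":-0.02,"rx":0,"ry":0,"rz":0,"jaw":-1},{"tx":0.1,"ty":0,"tz":-0.02,"rx":0,"ry":0,"rz":0,"jaw":-1},{"tx":0.1,"ty":0,"tz":-0.02,"rx":0,"ry":0,"rz":0,"jaw":-1}]' | egrep 'pos|force: \['; done; python3 -c "
from h import *
crate(.075)"
```

```text
tool_pos: [0.6114, -0.0989, 0.0306]
force: [-0.0, 0.3, -1.4]
tool_pos: [0.6146, -0.0983, 0.0313]
force: [-0.9, 0.9, 0.4]
tool_pos: [0.6171, -0.0978, 0.0317]
force: [-2.2, -0.5, -1.1]
scene [361 228 424 274] 0.77 along 189.2 lat -19.6
  fit [(0.47, array([388., 246., 399., 254.]))]
side [277 173 320 214] 0.97 along 204.6 lat -11.8
  fit [(0.45, array([301., 187., 310., 195.]))]
finger along 156.3383399007245 lat -0.049242385363595355 [ 0.61718697 -0.09781018  0.03175344] [-2.42828072 -0.85149924 -1.54851325]
```

```bash
for i in 1 2 3; do python3 -m creep '[{"tx":0.1,"ty":0,"tz":0,"rx":0,"ry":0,"rz":0,"jaw":-1},{"tx":0,"ty":0,"tz":0,"rx":0,"ry":0,"rz":0,"jaw":-1}]' | egrep 'pos|force: \['; done
```

```text
tool_pos: [0.6179, -0.0977, 0.0316]
force: [-3.3, -1.8, -0.8]
tool_pos: [0.6185, -0.0976, 0.0315]
force: [-4.6, -3.4, 0.3]
tool_pos: [0.619, -0.0976, 0.0315]
force: [-6.3, -3.1, -0.8]
```

```bash
for i in 1 2 3; do python3 -m creep '[{"tx":0.1,"ty":0,"tz":0,"rx":0,"ry":0,"rz":0,"jaw":-1},{"tx":0,"ty":0,"tz":0,"rx":0,"ry":0,"rz":0,"jaw":-1}]' | egrep 'pos|force: \['; done
```

```text
tool_pos: [0.6195, -0.0976, 0.0313]
force: [-7.6, -3.1, 0.1]
tool_pos: [0.6199, -0.0976, 0.0311]
force: [-7.8, -5.2, -0.5]
tool_pos: [0.6201, -0.0977, 0.0307]
force: [-7.9, -5.2, -0.4]
```

```bash
python3 -m creep '[{"tx":-0.5,"ty":0,"tz":0,"rx":0,"ry":0,"rz":0,"jaw":-1},{"tx":-0.6,"ty":0,"tz":0,"rx":0,"ry":0,"rz":0,"jaw":-1},{"tx":-0.6,"ty":0,"tz":0,"rx":0,"ry":0,"rz":0,"jaw":-1},{"tx":0,"ty":0,"tz":0,"rx":0,"ry":0,"rz":0,"jaw":-1}]' | egrep 'pos|force: \['
cat > fit.py <<'E'
from h import *
from scipy.optimize import least_squares
P={n:cams.grab_frame(n) for n in("scene","side")}
B={n:np.array(cams.search_frame(P[n],"crate")[0]["bbox"]) for n in P}
U=np.array([.978,.208,0]);V=np.array([-.208,.978,0]);O=np.array([.475,-.128,0])
def pts(s,l,zr,zf):   # rear along, lateral, rear z, front z
    th=np.arctan2(zf-zr,.084);c,sn=np.cos(th),np.sin(th)
    return [O+U*(s+c*a-sn*h)+V*(l+b)+np.array([0,0,zr+sn*a+c*h]) for a in(0,.084) for b in(-.042,.042) for h in(0,.045)]
def bb(n,x):
    q=np.array([proj(P[n],X) for X in pts(*x)]); return np.r_[q.min(0),q.max(0)]
for n in P: print(n,B[n].round(1))
for name,zr,zf in(("pocket",.027,.027),("on lip top, front on floor",.034,.027),("wedge half",.029,.027)):
    r=least_squares(lambda x:np.r_[bb("scene",(x[0],x[1],zr,zf))-B["scene"],bb("side",(x[0],x[1],zr,zf))-B["side"]],[.15,0],loss="soft_l1")
    print(name,r.x.round(4),r.cost.round(2),r.fun.round(1))
# blue crate mask extents for a sharper look
for n in P:
    hsv=cv2.cvtColor(P[n]["pixels"],cv2.COLOR_RGB2HSV); m=cv2.inRange(hsv,(105,110,30),(125,255,255)); b=B[n].astype(int); k=np.zeros_like(m); k[b[1]-4:b[3]+4,b[0]-4:b[2]+4]=1
    ys,xs=np.where((m>0)&(k>0)); print(n,"blue",xs.min(),ys.min(),xs.max(),ys.max())
E
python3 fit.py; python3 -c "
from h import *
crate(.072)"
```

```text
tool_pos: [0.6069, -0.0999, 0.0326]
force: [-0.0, -0.9, 0.5]
scene [370.3 223.5 424.5 272.1]
side [277.  173.1 323.9 213.7]
pocket [ 0.1599 -0.0195] 19.54 [-5.9 -2.8  3.7  6.8 -1.3 -2.6  0.7  2.1]
on lip top, front on floor [ 0.1577 -0.0153] 17.63 [-8.1 -3.9  2.2  3.6 -2.5 -1.6  1.1  0.9]
wedge half [ 0.1592 -0.0185] 18.98 [-6.4 -3.1  3.4  5.9 -1.6 -2.3  0.9  1.7]
scene blue 371 226 424 272
side blue 278 176 320 211
scene [372 223 426 272] 0.76 along 209.1 lat -21.3
  fit [(0.43, array([382., 244., 403., 253.]))]
  fit [(0.6, array([298., 189., 309., 197.]))]
finger along 145.9408968547846 lat -0.036279575767646476 [ 0.60701301 -0.09996071  0.03196296] [-0.89060204 -0.01145517 -0.3479923 ]
```

```bash
python3 -m creep '[{"tx":-2,"ty":0,"tz":-1,"rx":0,"ry":0,"rz":0,"jaw":-1},{"tx":-3,"ty":0,"tz":-2,"rx":0,"ry":0,"rz":0,"jaw":-1},{"tx":-3,"ty":0,"tz":-2,"rx":0,"ry":0,"rz":0,"jaw":-1},{"tx":-2,"ty":0,"tz":-1,"rx":0,"ry":0,"rz":0,"jaw":-1},{"tx":0,"ty":0,"tz":0,"rx":0,"ry":0,"rz":0,"jaw":-1}]' | egrep 'pos|force: \['
cat >> fit.py <<'E'
# rim fit: bright low-saturation pixels vs projected rim polygon, by distance transform
D={}
for n in P:
    a=P[n]["pixels"].astype(int); m=((a.min(2)>125)&(a[...,2]>=a[...,0]-6)).astype(np.uint8)
    g=cv2.Canny(cv2.cvtColor(P[n]["pixels"],cv2.COLOR_RGB2GRAY),60,150)
    D[n]=np.minimum(cv2.distanceTransform(1-m,cv2.DIST_L2,5),6)
t=np.linspace(0,1,30)
from scipy.ndimage import map_coordinates
def rimres(x,w=.041):
    s,l,zr,zf,yaw=x; th=np.arctan2(zf-zr,.084);c,sn=np.cos(th),np.sin(th);h=.045
    C=[(-w,-w),(-w,w),(w,w),(w,-w),(-w,-w)]; L=np.concatenate([np.outer(1-t,C[i])+np.outer(t,C[i+1]) for i in range(4)])
    X=[O+U*(s+.042+c*a*1-b*yaw-sn*h)+V*(l+b+a*yaw)+np.array([0,0,zr+sn*(a+.042)+c*h]) for a,b in L]
    r=[]
    for n in P:
        q=np.array([proj(P[n],Y) for Y in X]); r.append(map_coordinates(D[n],[q[:,1],q[:,0]],order=1,mode="nearest"))
    return np.concatenate(r)
from scipy.optimize import minimize
best=min((minimize(lambda x:rimres(x/1000).mean(),[s,l,zr,27,0],method="Nelder-Mead",options=dict(xatol=.05,fatol=1e-4,maxiter=1500,initial_simplex=None)) for s in(150,158,164) for l in(-4,2) for zr in(26,34)),key=lambda r:r.fun)
print("rim free: rear along, lat, zr, zf (mm), yaw mrad",best.x.round(2),best.fun)
E
python3 fit.py
```

```text
tool_pos: [0.5073, -0.1218, 0.094]
force: [0.3, -0.1, -0.9]
scene [358.3 216.6 426.  270.8]
side [277.4 174.8 326.6 213. ]
pocket [ 0.155  -0.0104] 18.06 [ 0.8  3.4 -3.3  7.3 -0.9 -1.6 -0.9  5.8]
on lip top, front on floor [ 0.1539 -0.0105] 12.74 [ 0.7  2.9 -2.6  4.8 -1.9 -1.8 -0.5  3.3]
wedge half [ 0.1545 -0.0105] 16.51 [ 0.8  3.3 -3.1  6.6 -1.1 -1.7 -0.8  5.1]
scene blue 362 222 424 272
side blue 278 176 324 211
rim free: rear along, lat, zr, zf (mm), yaw mrad [ 1.5626e+02 -1.2140e+01  2.8850e+01  2.6800e+01  2.0000e-02] 0.4017591178417206
```

```bash
cat > fit2.py <<'E'
from h import *
import sys
from scipy.optimize import minimize
from scipy.ndimage import map_coordinates
O=np.array([.475,-.128,0]); t=np.linspace(0,1,30); w=.041
C=[(-w,-w),(-w,w),(w,w),(w,-w),(-w,-w)]; L=np.concatenate([np.outer(1-t,C[i])+np.outer(t,C[i+1]) for i in range(4)])
def dt(px):
    a=px.astype(int); m=((a.min(2)>125)&(a[...,2]>=a[...,0]-6)).astype(np.uint8)
    n,l,st,_=cv2.connectedComponentsWithStats(m,connectivity=8)
    return np.minimum(cv2.distanceTransform(1-m,cv2.DIST_L2,5),5)
def fit(P,D,starts,zs=None):
    def f(x):
        s,l,zr,zf=np.array(x[:4])/1000; y=np.radians(x[4]); 
        if zs: zr,zf=zs
        U=np.array([np.cos(y),np.sin(y),0]);V=np.array([-U[1],U[0],0]); th=np.arctan2(zf-zr,.084);c,sn=np.cos(th),np.sin(th);h=.045
        X=[O+np.array([s,l,0])+U*(c*a-sn*h)+V*b+np.array([0,0,zr+sn*(a+.042)+c*h]) for a,b in L]
        e=0
        for n in P:
            q=np.array([proj(P[n],Y) for Y in X]); e+=map_coordinates(D[n],[q[:,1],q[:,0]],order=1,mode="nearest").mean()
        return e
    rs=[]
    for x0 in starts:
        x0=np.array(x0,float); S=np.vstack([x0]+[x0+d for d in np.diag([6,6,4,4,3.])])
        rs.append(minimize(f,x0,method="Nelder-Mead",options=dict(initial_simplex=S,xatol=.05,fatol=1e-4,maxiter=1200)))
    r=min(rs,key=lambda r:r.fun); return r.x.round(1),round(r.fun,3)
P={n:cams.grab_frame(n) for n in("scene","side")}
if len(sys.argv)>1:
    D0={n:dt(cv2.cvtColor(cv2.imread(f"pics/{n}0.png"),cv2.COLOR_BGR2RGB)) for n in P}
    print("start",fit(P,D0,[(0,0,6,6,10)],(.006,.006)),fit(P,D0,[(0,0,6,6,10)]))
D={n:dt(P[n]["pixels"]) for n in P}
st=[(195,y,z,27,a) for y in(25,32) for z in(27,34) for a in(8,12)]
print("now free",fit(P,D,st))
for z in((.027,.027),(.034,.027),(.030,.027)): print(z,fit(P,D,st[:2]+st[4:6],z))
E
python3 fit2.py 1
```

```text
start (array([ 1.5,  0.6,  3.7,  7.7, 11.6]), np.float64(1.11)) (array([ 0.4,  0.2,  7. ,  5.5, 11.4]), np.float64(1.068))
now free (array([196.4,  29.3,  29. ,  26.8,  12.2]), np.float64(0.924))
(0.027, 0.027) (array([198.2,  29.8,  24.4,  25.3,  12.5]), np.float64(1.049))
(0.034, 0.027) (array([192.7,  27.9,  29.6,  24.5,  12.9]), np.float64(1.589))
(0.03, 0.027) (array([195.5,  29.2,  23.9,  28.3,  12.1]), np.float64(0.961))
```

Run:
```python
from h import *
p=cams.grab_frame("wrist"); save(p,"wl.png")
for t in("crate","brass_fitting"): print(t,[(round(r["score"],2),np.round(r["bbox"])) for r in cams.search_frame(p,t)[:2]])
hsv=cv2.cvtColor(p["pixels"],cv2.COLOR_RGB2HSV); m=cv2.inRange(hsv,(60,80,50),(88,255,255)); n,l,st,c=cv2.connectedComponentsWithStats(m); i=1+st[1:,4].argmax(); ys,xs=np.where(l==i)
box=cv2.boxPoints(cv2.minAreaRect(np.c_[xs,ys].astype(np.float32))); print(st[i]); print("box",box.round(1).tolist())
O=np.array([.475,-.128]);U=np.array([.989,.148])
al=lambda uv,z:((onz(p,uv,z)[:2]-O)@U*1000).round(1)
xc=int(c[i][0]); col=ys[xs==xc]; print("col",xc,col.min(),col.max(),"wedge foot",al((xc,col.max()),.024),"green far edge at z34",al((xc,col.min()),.034),"z27",al((xc,col.min()),.027))
px=p["pixels"]; 
for y in range(col.min()-60,col.max()+8,3): print(y,px[y,xc].tolist(),end=" ")
```

```text
crate [(0.67, array([257.,   1., 452.,  50.])), (0.25, array([472., 204., 529., 262.]))]
brass_fitting [(0.28, array([250.,   2., 439., 363.]))]
[ 267   48  153   57 8179]
box [[267.0, 48.0], [419.0, 48.0], [419.0, 104.0], [267.0, 104.0]]
col 342 49 104 wedge foot 127.4 green far edge at z34 154.7 z27 155.9
-11 [13, 11, 15] -8 [14, 12, 15] -5 [15, 20, 19] -2 [14, 13, 17] 1 [52, 94, 164] 4 [51, 94, 166] 7 [53, 96, 168] 10 [52, 95, 166] 13 [52, 94, 167] 16 [53, 94, 166] 19 [136, 146, 165] 22 [201, 206, 209] 25 [177, 183, 187] 28 [116, 119, 122] 31 [26, 34, 48] 34 [60, 62, 64] 37 [70, 68, 66] 40 [69, 67, 66] 43 [48, 51, 57] 46 [15, 29, 48] 49 [42, 74, 61] 52 [62, 109, 86] 55 [60, 108, 84] 58 [62, 109, 84] 61 [64, 112, 88] 64 [71, 125, 99] 67 [72, 126, 100] 70 [72, 127, 101] 73 [72, 127, 101] 76 [74, 127, 101] 79 [71, 124, 98] 82 [72, 126, 100] 85 [72, 126, 100] 88 [73, 126, 101] 91 [73, 127, 101] 94 [71, 126, 98] 97 [72, 128, 101] 100 [73, 127, 100] 103 [74, 128, 101] 106 [147, 161, 163] 109 [160, 171, 174]
```

Run:
```python
from h import *
p=cams.grab_frame("wrist"); O=np.array([.475,-.128]);U=np.array([.989,.148])
al=lambda uv,z:((onz(p,uv,z)[:2]-O)@U*1000).round(1)
for z in(.068,.072,.076,.079,.082): print(z,"rim outer (row 28.5)",al((342,28.5),z),"inner (19)",al((342,19),z))
print(al((342,48),.034),al((342,105),.024))
g=cv2.inRange(cv2.cvtColor(p["pixels"],cv2.COLOR_RGB2HSV),(60,80,50),(88,255,255))
for x in(290,342,400):
    r=np.where(g[:200,x])[0]; print(x,r.min(),r.max())
s=cams.grab_frame("scene");d=cams.grab_frame("side")
for q in(s,d):
  c=cams.search_frame(q,"crate")[:1];f=cams.search_frame(q,"brass_fitting")[:2]; print([np.round(k["bbox"]).tolist()+[round(k["score"],2)] for k in c+f])
```

```text
0.068 rim outer (row 28.5) 156.8 inner (19) 160.5
0.072 rim outer (row 28.5) 155.9 inner (19) 159.6
0.076 rim outer (row 28.5) 155.0 inner (19) 158.6
0.079 rim outer (row 28.5) 154.4 inner (19) 157.9
0.082 rim outer (row 28.5) 153.7 inner (19) 157.2
154.9 126.6
290 48 103
342 48 103
400 48 104
[[362.0, 219.0, 426.0, 270.0, 0.9]]
[[278.0, 170.0, 324.0, 213.0, 0.93], [275.0, 174.0, 326.0, 212.0, 0.66]]
```

```bash
python3 -m creep '[{"tx":1,"ty":0,"tz":-2,"rx":0,"ry":0,"rz":0,"jaw":-1},{"tx":2.5,"ty":0,"tz":-1.5,"rx":0,"ry":0,"rz":0,"jaw":-1},{"tx":3,"ty":0,"tz":0,"rx":0,"ry":0,"rz":0,"jaw":-1},{"tx":2.5,"ty":0,"tz":0,"rx":0,"ry":0,"rz":0,"jaw":-1},{"tx":0,"ty":0,"tz":0,"rx":0,"ry":0,"rz":0,"jaw":-1}]' | egrep 'pos|force: \['
python3 -m creep '[{"tx":0,"ty":0,"tz":0,"rx":0,"ry":0,"rz":0,"jaw":-1},{"tx":0,"ty":0,"tz":0,"rx":0,"ry":0,"rz":0,"jaw":-1}]' >/dev/null
sed -i 's/^P={n:cams.grab_frame(n) for n in("scene","side")}/P={n:cams.grab_frame(n) for n in("scene","side","wrist")}\nfor t in("crate","brass_fitting"): print(t,[(round(r["score"],2),np.round(r["bbox"])) for r in cams.search_frame(P["wrist"],t)[:1]])/; s/^    for n in P:$/&/' fit2.py
cat >> fit2.py <<'E'
for ks in(("wrist",),("scene","wrist"),("side","wrist")): 
    print(ks,fit({k:P[k] for k in ks},D,st[:2]+st[4:6],None),[fit({k:P[k] for k in ks},D,st[:2],z)[1] for z in((.027,.027),(.034,.027))])
E
python3 fit2.py
```

```text
tool_pos: [0.6016, -0.1016, 0.1281]
force: [-0.3, -0.7, 0.5]
crate [(0.84, array([271.,  54., 426., 209.]))]
brass_fitting [(0.92, array([298., 118., 388., 154.]))]
now free (array([195. ,  29.3,  29.1,  26.3,  12. ]), np.float64(1.289))
(0.027, 0.027) (array([196.3,  29.6,  34. ,  23.4,  12. ]), np.float64(1.443))
(0.034, 0.027) (array([192.9,  28.7,  28.6,  30.8,  12. ]), np.float64(2.572))
(0.03, 0.027) (array([195. ,  29.4,  28.4,  23.9,  12.1]), np.float64(1.44))
('wrist',) (array([191.2,  27.7,  23.3,  10.8,  11.5]), np.float64(0.0)) [np.float64(0.218), np.float64(1.044)]
('scene', 'wrist') (array([195.1,  29.3,  28.9,  26.1,  12. ]), np.float64(0.593)) [np.float64(0.654), np.float64(1.629)]
('side', 'wrist') (array([194.9,  29.2,  28.7,  25.3,  12. ]), np.float64(0.952)) [np.float64(1.006), np.float64(1.963)]
```

The fits from several views agree. The crate sits level at pocket height, and the rim fit is much worse if its near edge is put on top of the lip. The whole green wedge is visible in front of the crate, the fitting is inside and the arm is clear, so I'm handing in.

```bash
python3 -c "
from bench import hand_in
print(hand_in())"
```

```text
the job is handed in; nothing more can be done
None
```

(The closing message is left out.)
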